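Clamp a handle blank in the quick-release desk vise

ROBOT

A 6-joint arm with a two-finger parallel gripper is mounted at the origin on the work surface. World frame = base frame: x ahead of the robot, y to its left, z up, the work surface at z = 0. Lengths are in mm, angles in rad, forces in N, time in s.
With the tool pointing down it reaches from about 275 to 750 mm from the base axis. Payload 10.2 kg.
Tool frame: the origin (TCP) lies midway between the tips of the shut fingers; the grasp point (between the pads) lies 19 mm behind it (ctrl.grasp_offset is the distance from the TCP to the grasp point, in mm); z points along the fingers, y is the line along which they close (so a half turn about z gives the same grasp; the last joint's range is limited). The gripper opens to 85 mm and grips with 20 to 120 N. Pads are 22 mm wide; open, the fingers measure 114 mm over their backs; the gripper's body (76 mm by 85 mm) begins 54 mm behind the grasp point. The pads swing forward as they close: fully open they stand 13 mm farther back than shut.
Start: joints at [0.892, 0.313, 1.498, -0, 1.331, -0.223], TCP at [231.108, 471.402, 231.294] pointing down, gripper open.
Joint ranges: [-2.94, 2.94], [-0.97, 2.17], [0.19, 2.56], [-1.23, 4.37], [0.02, 3.11], [-2.88, 2.88]. Speed limits (rad/s): [2.39, 2.39, 3.01, 3.14, 3.14, 3.14].

INTERFACE

Orientations are given as a unit quaternion [w, x, y, z].
In Python, from rig import ctrl, viewer, models gives the robot as it stands. The module is installed in compiled form; this text tells all that it offers.
- The arm moves only by the shell command python3 -m pendant 'ROWS' [OPENING] [FORCE]. ROWS is text: rows parted by semicolons, each of 4 numbers parted by spaces: the shift along the tool's x, y, z in m, then the turn about the tool's z in rad. In form: x y z yaw; .... A call has 1 to 10 rows; each row shifts and turns the commanded pose from where the row before left it, along the tool's axes as they then stand; what a row does not reach is not made up. A row lasts 1/8 s, in which the tool goes at most 62.5 mm and 10.7 degrees, less where a joint would pass 70% of its speed; a pose out of reach is approached as far as the arm can. A call is refused whole if a number of a shift passes 0.0625 or a number of a turn 0.188, either way. A call with a gripper value outside its range is refused whole. OPENING is the opening, from 0 (shut) to 1 (fully open), set as the call begins (- or left out, the last holds). The fingers move at their own pace and stop on an object; FORCE is the grip in N (left out, the last holds). Time passes only in rows, so rows that do not move let the fingers close. It gives the time, the measured TCP pose, the force, the opening and the grip force at its end, in the units of the state.
- ctrl.sense(): the state, without advancing time (a new reading comes with each control period).
- viewer.capture(name): name is "scene" or "side" or "wrist"; returns a dict with "color" (480x640x3 uint8, red, green, blue), "vertical_fov" (degrees; the focal length in pixels is half the picture's height over the tangent of half this angle, whatever the lens; pixels are square), "cx", "cy" (the principal point, pixels), "pose" (4x4, takes a point from camera to world coordinates). Camera axes: x right, y down, z forward; pixel columns grow to the right and rows downward; lengths in mm; the calibration is good to about 2 mm. A picture is of the moment at which its call begins. There is no depth.
- ctrl.finish_job(): hands the job in; it is judged then, once.
Trained networks look in the newest picture that a camera, given by its name, has taken for a name from the list of things; names that differ only in an ending like _2 or _b are one class to them, and where a whole thing is asked for, a point or a joint stands for the part that bears it (a point fixed in the world has none). Each returns a list of dicts, best first, with "p" (0 to 1); they miss things now and then, are a little off and sometimes report something else, mostly with a low value. They report only what shows in the picture. A call takes as long as a camera call. They do not tell look-alikes from the thing itself.
- models.boxes_of(camera, query): "at" ([x, y, z] in mm, in world coordinates, good to about 4 mm: the middle of the surface that is visible of it).
The state is a dict: "time_s": time; "joints": joint angles; "dq": joint speeds; "tau": joint torques, N m; "eef_pos": TCP position; "ee_rot": TCP orientation; "force": force on the tool from outside, world axes, zero at the start; "wrist_torque": the same for the moment, N m; "grip_width": opening from 0.0 (shut) to 1.0 (fully open); "grip_force": force on a finger pad.
Only numpy, scipy, OpenCV 4.12 (cv2) and the standard library are available. Lean on these libraries where they do the work, as an engineer would, in place of code of your own. Each camera call takes 0.05 s, during which the arm holds its last target. There are 200 camera calls.

TASK

Clamp the oak handle blank in the desk vise, ready for sanding: hold the quick-release lever down while you slide the carriage along until it has pushed the blank against the floating cork jaw and you feel that jaw seat lightly, and let the lever up. Then turn the crank clockwise until the blank is held firmly, at about 35 N; do not ram or crush it. Leave the mug and the soju glasses alone.

Things in the scene. Friction and masses are not known exactly. Their poses are not given: they have to be found in the camera images.
- vise: Grey steel vise bolted to the desk; bed 260 x 110 mm, its top 24 mm above the desk. Origin: on the desk, under the screw axis. Its x axis is the screw's direction (level; the screw axis is 60 mm above the desk) from the crank end to the fixed jaw; y is across, z up. The fixed jaw block, x 91 to 119 mm, is 102 mm high and has a 5 mm steel strip on top.
- cork_jaw: Cork-faced floating jaw in front of the fixed jaw block, 20 x 100 x 62 mm, on two guide pins; origin in the middle of its face towards the blank. Pushed along vise x it floats loosely (about 1 N) until it seats on a spring inside the block; the face then lies at vise x = 70 to 84 mm: differs each time, cannot be seen, must be felt. Seated it yields 1 mm per 14 N. Starts 3 to 8 mm short of its seat.
- jaw_plate: Steel jaw plate, 8 x 84 x 56 mm, on the screw's end, borne by the carriage; origin in the middle of its back, on the screw axis: the face that meets the blank lies 8 mm further along vise x. The crank drives it along vise x by 3 mm per rad.
- carriage (a joint): Slide of the carriage along vise x, m: 0 fully open, 0.078 at the end. It is a dark steel block, 60 x 76 x 64 mm, its top 92 mm above the desk, its middle at vise x = -74 mm + this value; it bears lever, jaw plate and crank. Lever up: a clutch locks it to the bed, both ways (70 N or more). Lever down: it slides against about 3 N. Starts 14 to 45 mm short of the blank.
- lever (a joint): Quick-release lever on top of the carriage, rad: about 0 up (locked), 0.17 down. It lies along the vise, hinged at its +x end; the free end, towards the crank, is pressed straight down at the spot: 13 N before it yields, 17 N fully down (8 mm of travel at the spot), then a hard stop. The carriage is free from 0.05 on; hold it beyond 0.08 (4 mm at the spot). It springs up when let go.
- lever_spot (a point): Spot to press, on top of the lever's paddle (38 mm wide across, 6 mm thick), 48 mm from its hinge, about 113 mm above the desk. 13.5 mm towards vise +x of it a ridge 14 mm high stands across the paddle, against which a fingertip can push the carriage along (at first it goes along by friction); the paddle ends 14 mm behind the spot.
- crank (a joint): Angle of the crank on the screw, rad, 0 to 3.1: at 0 its pin is level towards vise +y, at pi/2 straight up. Tightening makes it grow: clockwise seen from the crank end, pin from vise +y over the top to -y. Starts at 0.1 to 0.5, stays where left. The pin takes up to 5 N running free, 7 N at 35 N of clamping. With the blank already lightly caught each rad adds 38 N: 0.85 rad makes about 35 N.
- crank_pin (a point): Middle of the crank's free-spinning wooden grip: a cylinder of 14 mm diameter, 46 mm long, parallel to vise x, 45 mm from the screw axis. It sticks out towards vise -x; the crank arm (steel, 8 mm thick) begins 19 mm from this point on the +x side, the carriage's back face 53 mm.
- blank: Oak bottle-opener handle blank, a block 28 mm along vise x, 100 mm across, 56 mm high, about 110 g, standing loose on the vise's bed between the jaws, up to 25 mm from the cork; origin in the middle of its underside. It slides along when pushed. It is dented if the sliding carriage pushes it with over 12 N, and crushed when clamped with over 60 N; a firm hold is 20 to 50 N.
- mug: White ceramic mug, 82 mm wide, 95 mm high, on the desk; origin under its centre. Not to be touched.
- glass0: Soju glass, 48 mm wide, 62 mm high, in the tray (wooden, 150 x 240 mm, walls 22 mm); origin under its centre. Not to be touched.
- glass1: Second such glass in the tray.
- glass2: Third such glass in the tray.
There are look-alikes about, which are no part of the job. What is meant by the blank is not white, and is the larger of those in its own colour.

How it is judged (in metres and radians):
On the way, in this order (a step that is already met when the one before it is completed fails the run):
1. the quick-release lever is held down (value of joint lever above 0.08 rad), for 0.1 s.
2. with the lever down, the carriage is slid up until the blank is caught between jaw plate and the seated cork jaw (over 3 N on both) (value of joint lever above 0.05 rad and contact force between each of jaw_plate, cork_jaw and blank above 3 N), for 0.05 s.
3. with the lever up again, the crank is turned until the blank is held with over 20 N (value of joint lever below 0.03 rad and contact force between jaw_plate and blank above 20 N), for 0.2 s.
At the end, for the whole second after the job is handed in: The lever is up, the blank stands upright and square on the bed (within 0.08 rad, not over 5 mm lifted, within 20 mm of the middle across), at rest, pressed by the jaw plate with 20 to 50 N against the cork (over 18 N) (all of step 3 and contact force between jaw_plate and blank below 50 N and contact force between cork_jaw and blank above 18 N and angle between blank's own z axis and vertical below 0.08 rad and z of blank in the frame of vise below 0.029 m and y of blank in the frame of vise between -0.02 and 0.02 m and angle between the x axis of blank and the x axis of vise, either way round below 0.08 rad and linear speed of blank below 0.01 m/s); the robot touches nothing.
It fails at once if the blank is rammed: over 12 N from the jaw plate while the lever is down (value of joint lever above 0.05 rad and contact force between jaw_plate and blank above 12 N).
It fails at once if the blank is crushed: over 60 N (contact force between jaw_plate and blank above 60 N).
It fails at once if the mug is moved by over 15 mm (distance of mug from where it was at the start of the episode above 0.015 m).
It fails at once if a soju glass is moved by over 15 mm (distance of any of glass0, glass1, glass2 from where it was at the start of the episode above 0.015 m).
It also fails if it takes over 67 s, if anything falls off the work surface, if the arm or the gripper's body presses on something with over 40 N, if the wrist force passes 120 N, or if a joint passes its speed limit or range.

## Working session

There is one attempt and no reset: what is moved stays moved. The work goes in short steps, Python scripts to look and compute and a shell command to move; the robot and the scene stay as the last step left them, time stands still between calls to the robot, and variables do not carry over. Pictures are saved under pics/ and viewed, at most 13 in all, crops included, and the job is handed in when it is done.

```bash
mkdir -p pics; python3 - <<'E'
from rig import ctrl,viewer,models
import cv2,numpy as np
s=ctrl.sense();print(s['time_s'],s['eef_pos'],s['ee_rot'],s['force'])
for c in ['scene','side']:
    v=viewer.capture(c);cv2.imwrite(f'pics/{c}0.png',v['color'][:,:,::-1])
    print(c,v['vertical_fov'],v['cx'],v['cy'],np.round(v['pose'],3).tolist())
    for q in ['vise','cork_jaw','jaw_plate','carriage','lever_spot','crank_pin','blank','mug','glass0']:
        print(q,[(round(d['p'],2),np.round(d['at']).tolist()) for d in models.boxes_of(c,q)][:4])
E
```

```text
0.0 [230.93852924 471.1913836  230.72975321] [-2.72115658e-04  2.25941046e-01  9.74140758e-01 -5.93862682e-04] [-0.45759618 -0.06194997 -0.14949643]
scene 50.68905385881307 317.91748995711487 235.32346357920434 [[0.439, 0.492, -0.752, 1447.983], [0.899, -0.225, 0.377, -414.749], [0.017, -0.841, -0.541, 742.669], [0.0, 0.0, 0.0, 1.0]]
vise [(0.85, [573.0, -39.0, 54.0])]
cork_jaw [(0.83, [594.0, 63.0, 72.0])]
jaw_plate [(0.75, [556.0, -14.0, 69.0])]
carriage [(0.74, [557.0, -73.0, 76.0])]
lever_spot [(0.73, [538.0, -76.0, 114.0])]
crank_pin [(0.75, [484.0, -120.0, 67.0]), (0.38, [495.0, 387.0, 49.0])]
blank [(0.94, [571.0, 202.0, 41.0]), (0.91, [585.0, 23.0, 72.0]), (0.65, [723.0, -14.0, 32.0])]
mug [(0.56, [515.0, -450.0, 65.0])]
glass0 [(0.88, [494.0, 456.0, 51.0]), (0.85, [495.0, 385.0, 49.0]), (0.57, [522.0, 533.0, 45.0])]
side 48.306518259366555 307.6037664537485 247.92344859782645 [[0.99, -0.097, 0.104, 424.14], [-0.142, -0.664, 0.735, -1048.401], [-0.002, -0.742, -0.671, 1102.644], [0.0, 0.0, 0.0, 1.0]]
vise [(0.96, [544.0, -76.0, 75.0])]
cork_jaw [(0.6, [572.0, 66.0, 91.0]), (0.34, [542.0, -77.0, 74.0])]
jaw_plate [(0.48, [576.0, -17.0, 85.0]), (0.33, [482.0, 383.0, 51.0]), (0.26, [530.0, -93.0, 86.0])]
carriage [(0.78, [532.0, -91.0, 91.0])]
lever_spot [(0.72, [530.0, -78.0, 111.0])]
crank_pin [(0.64, [486.0, -458.0, 52.0]), (0.5, [492.0, -117.0, 68.0]), (0.46, [534.0, -75.0, 113.0])]
blank [(0.92, [566.0, 28.0, 75.0]), (0.58, [707.0, -16.0, 33.0]), (0.55, [533.0, -91.0, 84.0])]
mug [(0.67, [484.0, -460.0, 54.0]), (0.5, [533.0, -90.0, 88.0])]
glass0 [(0.65, [482.0, 461.0, 62.0]), (0.63, [512.0, 527.0, 60.0]), (0.55, [481.0, 379.0, 50.0])]
```

View pics/scene0.png

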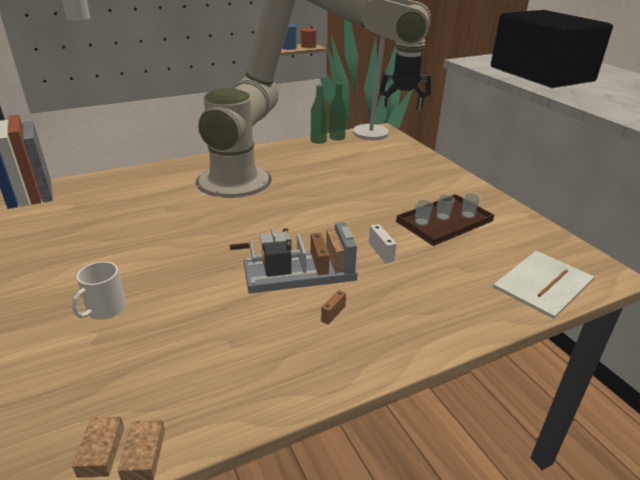

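View pics/side0.png

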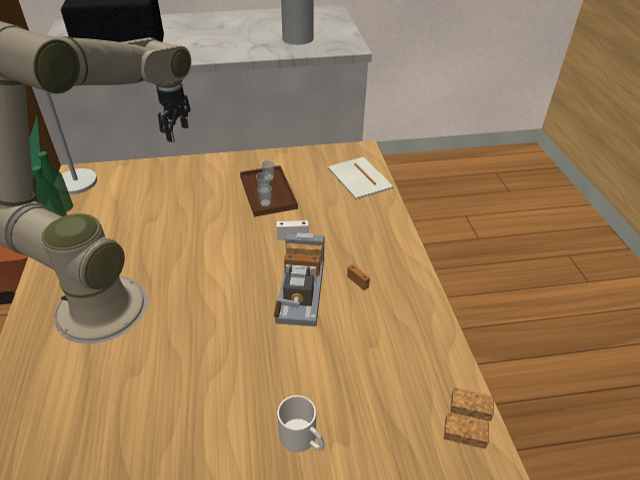

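The scene shows three candidates for the blank: brown in the vise at (320,253), white at (382,243) and a small brown one at (334,306). The blank is the larger brown block, standing in the vise between the jaws. The side view shows the vise at about (300,280) with its crank to the left at (278,310). The mug and the glasses are well clear. I'll go above the vise for a close look.

```bash
R="-0.0502 -0.0312 -0.007 0"; python3 -m pendant '-0.05 -0.031 -0.007 0;-0.05 -0.031 -0.007 0;-0.05 -0.031 -0.007 0;-0.05 -0.031 -0.007 0;-0.05 -0.031 -0.007 0;-0.05 -0.031 -0.007 0;-0.05 -0.031 -0.007 0;-0.05 -0.031 -0.007 0;-0.05 -0.031 -0.007 0;-0.05 -0.031 -0.007 0' 0; python3 -m pendant '0 0 0 0.185;0 0 0 0.185;0 0 0 0.185;0 0 0 0.185;0 0 0 0.185;0 0 0 0.185;0 0 0 0;0 0 0 0'
cat >h.py <<'E'
from rig import ctrl,viewer,models
import cv2,numpy as np
def cap(c,f=None):
    v=viewer.capture(c); 
    if f: cv2.imwrite(f,v['color'][:,:,::-1])
    v['f']=240/np.tan(np.radians(v['vertical_fov']/2)); return v
def proj(v,p):
    q=np.linalg.inv(v['pose'])@np.c_[np.atleast_2d(p),np.ones(len(np.atleast_2d(p)))].T
    return np.c_[v['cx']+v['f']*q[0]/q[2],v['cy']+v['f']*q[1]/q[2]]
def back(v,uv,z):
    d=v['pose'][:3,:3]@np.array([(uv[0]-v['cx'])/v['f'],(uv[1]-v['cy'])/v['f'],1]);o=v['pose'][:3,3]
    return o+d*(z-o[2])/d[2]
E
python3 - <<'E'
from h import *
s=ctrl.sense();print(s['time_s'],s['eef_pos'],s['ee_rot'],s['force'],s['joints'])
v=cap('wrist','pics/w1.png');print(v['f'],v['cx'],v['cy'],np.round(v['pose'],3).tolist())
for q in ['vise','cork_jaw','jaw_plate','carriage','lever_spot','crank_pin','blank']:
    print(q,[(round(d['p'],2),np.round(d['at'],1).tolist()) for d in models.boxes_of('wrist',q)][:4])
E
```

```text
time_s: 2.25
eef_pos: [544.4, -28.9, 301.6]
ee_rot: [0.0, 0.226, 0.974, 0.0]
force: [0.7, -0.2, -0.5]
grip_width: 0.002
grip_force: 0.0
time_s: 3.25
eef_pos: [543.6, -27.1, 301.3]
ee_rot: [-0.0, 0.704, 0.71, 0.0]
force: [0.3, -0.2, -0.3]
grip_width: 0.005
grip_force: 0.0
3.25 [543.61141786 -27.05585183 301.29257221] [-1.38499048e-06  7.04085723e-01  7.10114987e-01  1.93318532e-08] [ 0.29659456 -0.22464684 -0.28307095] [-2.65065615e-01  3.17669737e-01  1.31029270e+00  1.40280860e-06
  1.51363261e+00 -2.73592387e-01]
330.5597262338171 317.2469481749475 235.45363342083203 [[1.0, 0.007, 0.003, 542.944], [0.008, -0.956, -0.292, 47.735], [0.001, 0.292, -0.956, 444.479], [0.0, 0.0, 0.0, 1.0]]
vise [(0.73, [552.2, -0.3, 90.7])]
cork_jaw [(0.65, [567.0, 71.4, 90.4]), (0.15, [531.5, -58.3, 93.5])]
jaw_plate [(0.65, [548.0, -9.4, 76.6])]
carriage [(0.97, [531.9, -55.5, 92.2]), (0.63, [567.9, 67.2, 91.5])]
lever_spot [(0.96, [532.8, -69.2, 112.9]), (0.45, [549.7, 0.9, 88.6])]
crank_pin []
blank [(0.86, [706.8, -9.2, 40.8])]
```

View pics/w1.png

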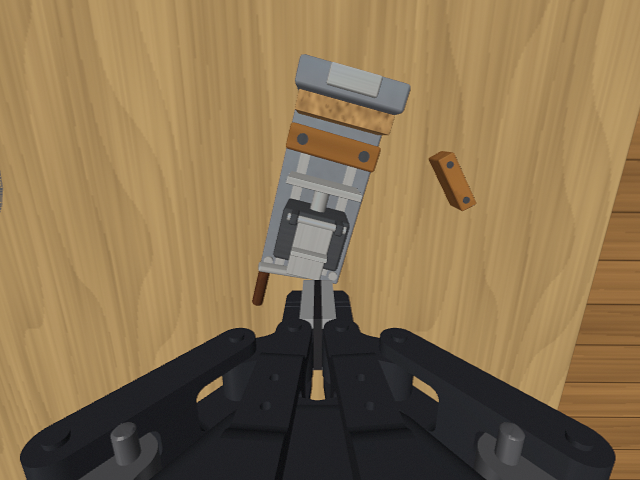

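The wrist view shows the vise running from the crank pin at (261,289) to the fixed jaw at (350,80). The lever is near (313,240), the plate at (322,190), the blank at (333,147) and the cork at (345,110). The smaller look-alike is at (453,180). I'll enlarge the crop.

```bash
python3 - <<'E'
import cv2
i=cv2.imread('pics/w1.png')[45:315,235:425]
cv2.imwrite('pics/c1.png',cv2.resize(i[:130],None,fx=4,fy=4,interpolation=cv2.INTER_CUBIC))
cv2.imwrite('pics/c2.png',cv2.resize(i[120:],None,fx=4,fy=4,interpolation=cv2.INTER_CUBIC))
E
```

```text
(no output)
```

View pics/c1.png

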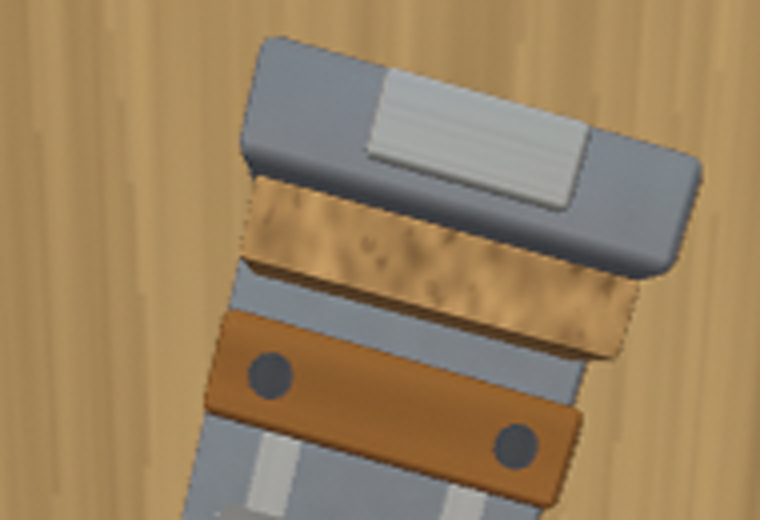

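View pics/c2.png

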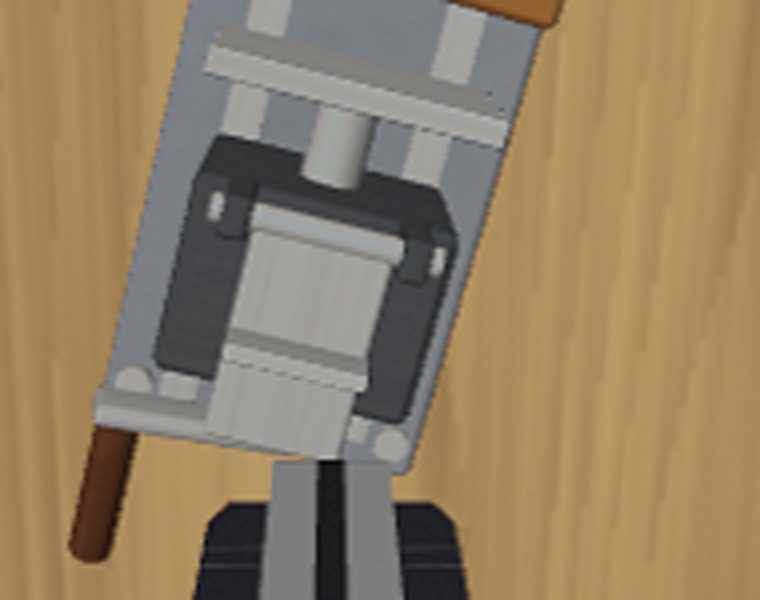

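```bash
python3 - <<'E'
from h import *
v=cap('wrist')
b1=lambda x,y,z:back(v,(235+x/4,45+y/4),z)
b2=lambda x,y,z:back(v,(235+x/4,165+y/4),z)
A=lambda p,q:(np.degrees(np.arctan2(*(q-p)[1::-1])))
print('block rear',b1(262,38,102),b1(702,155,102),A(b1(262,38,102),b1(702,155,102)))
print('blank',b1(205,410,80),b1(555,505,80),A(b1(205,410,80),b1(555,505,80)))
print('blank mid rear-face', (b1(230,310,80)+b1(582,408,80))/2,A(b1(230,310,80),b1(582,408,80)))
print('cork front',(b1(240,260,86)+b1(615,358,86))/2)
print('bed left',A(b2(108,380,24),b2(190,0,24)),'right',A(b2(405,475,24),b2(540,30,24)))
print('plate top face',(b2(222,28,88)+b2(508,118,88))/2)
print('paddle end',(b2(207,430,113)+b2(342,457,113))/2,'lever hinge',(b2(250,235,113)+b2(385,265,113))/2)
print('ridge top near edge',(b2(226,357,127)+b2(365,390,127))/2,'ridge top far',(b2(228,332,127)+b2(368,368,127))/2)
print('lever ax',A(b2(207,430,113),b2(250,235,113)),A(b2(342,457,113),b2(392,265,113)))
for z in(65,75,85):print('pin',b2(112,433,z),b2(90,560,z))
print([(round(d['p'],2),np.round(d['at'],1).tolist()) for d in models.boxes_of('wrist','lever_spot')][:2])
E
```

```text
block rear [527.69729664 118.79287715 102.        ] [631.99076798  94.392987   102.        ] -13.16775109031355
blank [510.60937715  34.44865103  80.        ] [605.27699676   9.88300345  80.        ] -14.547038951288624
blank mid rear-face [564.394871    47.57141858  80.        ] -14.582813185407085
cork front [569.32045994  59.87883487  86.        ]
bed left 76.20383449396738 right 75.66306198769514
plate top face [553.88991976  -2.37385517  88.        ]
paddle end [529.46520864 -99.47748736 113.        ] lever hinge [541.05817462 -44.75245336 113.        ]
ridge top near edge [535.58618806 -73.7466283  127.        ] ridge top far [536.24746011 -67.3452474  127.        ]
lever ax 77.27838411027894 76.97663787018124
pin [ 476.92763742 -117.44286434   65.        ] [ 467.9695736  -161.58235198   65.        ]
pin [ 478.67341322 -113.09018711   75.        ] [ 469.95140534 -156.06654523   75.        ]
pin [ 480.41918902 -108.73750988   85.        ] [ 471.93323709 -150.55073847   85.        ]
[(0.65, [532.7, -68.4, 111.2])]
```

```bash
python3 -m pendant '0 0 0 0.125;0 0 0 0.125;-0.02 0.0012 0.04 0;-0.02 0.0012 0.04 0;-0.021 0.0012 0.04 0;0 0 0.03 0;0 0 0.008 0;0 0 0 0;0 0 0 0;0 0 0 0'
python3 - <<'E'
from h import *
s=ctrl.sense();print(s['eef_pos'],s['ee_rot'])
v=cap('wrist');cv2.imwrite('pics/w2.png',cv2.resize(v['color'][100:480,160:480,::-1],None,fx=1.5,fy=1.5))
E
```

```text
time_s: 5.0
eef_pos: [532.7, -87.1, 144.2]
ee_rot: [0.001, 0.788, 0.616, 0.0]
force: [0.4, 0.3, 0.7]
grip_width: 0.002
grip_force: 0.0
[532.70883782 -87.07564507 144.21843655] [7.15506277e-04 7.88115816e-01 6.15526423e-01 4.14652382e-04]
```

View pics/w2.png

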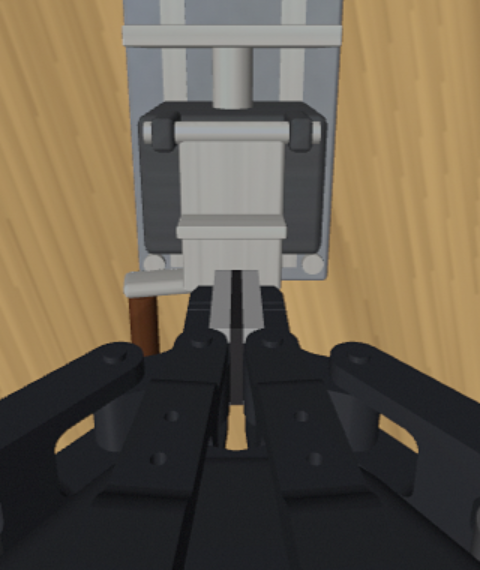

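The paddle, near (233,255) in this crop, is square and centred under the fingertips. I'll press down.

```bash
python3 -m pendant '0 0 0.014 0;0 0 0.012 0;0 0 0.002 0;0 0 0 0;0 0 0 0';python3 -m pendant '0 0 0.002 0;0 0 0.002 0;0 0 0.002 0;0 0 0 0;0 0 0 0'; python3 -m pendant '0 0 0.002 0;0 0 0.0015 0;0 0 0 0;0 0 0 0'
```

```text
time_s: 5.68
eef_pos: [532.5, -87.2, 115.6]
ee_rot: [0.0, 0.788, 0.615, 0.0]
force: [0.2, -0.4, 0.0]
grip_width: 0.001
grip_force: 0.0
time_s: 6.3
eef_pos: [532.7, -87.4, 110.9]
ee_rot: [0.001, 0.788, 0.615, 0.0]
force: [-4.9, 1.2, 14.0]
grip_width: 0.002
grip_force: 7.0
time_s: 6.8
eef_pos: [532.8, -87.4, 107.7]
ee_rot: [0.001, 0.788, 0.615, 0.0]
force: [-6.0, 1.1, 16.2]
grip_width: 0.002
grip_force: 8.5
```

```bash
python3 -m pendant '0.002 0 0 0;0.002 0 0 0;0.002 0 0 0;0.002 0 0 0;0.002 0 0 0;0 0 0 0;0 0 0 0'
python3 - <<'E'
from h import *
s=ctrl.sense();print(s['force'])
v=cap('wrist','pics/w3.png')
for q in ['blank','jaw_plate','cork_jaw']:print(q,[(round(d['p'],2),np.round(d['at'],1).tolist()) for d in models.boxes_of('wrist',q)][:2])
E
```

```text
time_s: 7.68
eef_pos: [535.2, -77.8, 107.7]
ee_rot: [0.001, 0.788, 0.615, 0.0]
force: [-6.0, -0.8, 17.0]
grip_width: -0.002
grip_force: 8.6
[-6.00118984 -0.79665846 17.04020273]
blank [(0.84, [558.3, 29.2, 80.7]), (0.75, [705.9, -7.4, 38.5])]
jaw_plate [(0.78, [551.8, -3.0, 84.9])]
cork_jaw []
```

View pics/w3.png

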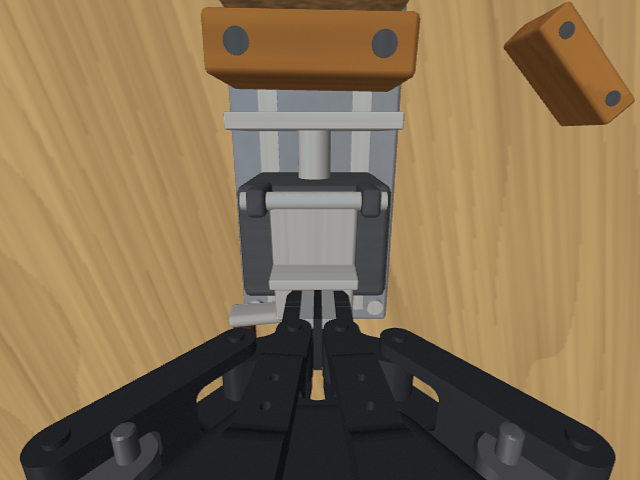

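```bash
python3 - <<'E'
from h import *
v=cap('wrist')
u=np.array([.2385,.971,0])
f=lambda a,b,z:round(float(back(v,(a,b),z)@u),1)
print('plate far top',f(314,112,88),'plate near top',f(314,117,88),'blank near top',f(311,70,80),'blank bottom',f(314,90,24),'blank rear',f(311,10,80),'cork',f(311,3,86))
print('tip',ctrl.sense()['eef_pos']@u,'ridge near',f(314,281,121),f(314,290,107))
E
```

```text
plate far top 136.9 plate near top 134.7 blank near top 155.9 blank bottom 153.9 blank rear 180.2 cork 180.9
tip 52.138852039454655 ridge near 66.9 55.7
```

```bash
python3 -m pendant '0.002 0 0 0;0.002 0 0 0;0.002 0 0 0;0.002 0 0 0;0.002 0 0 0;0.002 0 0 0;0.002 0 0 0'; python3 -m pendant '0.0012 0 0 0;0.0012 0 0 0;0.0012 0 0 0;0.0012 0 0 0;0.0012 0 0 0'; python3 -m pendant '0.0012 0 0 0;0.0012 0 0 0;0.0012 0 0 0;0.0012 0 0 0;0.0012 0 0 0'
```

```text
time_s: 8.8
eef_pos: [538.5, -64.4, 107.8]
ee_rot: [0.001, 0.788, 0.616, 0.0]
force: [-5.8, -1.8, 17.1]
grip_width: 0.001
grip_force: 9.0
time_s: 9.43
eef_pos: [539.9, -58.7, 107.7]
ee_rot: [0.001, 0.788, 0.615, 0.0]
force: [-5.9, -3.3, 17.1]
grip_width: 0.0
grip_force: 9.1
time_s: 10.05
eef_pos: [541.4, -52.8, 107.8]
ee_rot: [0.001, 0.788, 0.615, 0.0]
force: [-6.0, -1.1, 16.2]
grip_width: -0.002
grip_force: 9.1
```

```bash
python3 -m pendant '0.001 0 0 0;0.001 0 0 0;0.001 0 0 0;0 0 0 0'; python3 - <<'E'
from h import *
v=cap('wrist');cv2.imwrite('pics/w4.png',v['color'][:400,140:500,::-1])
print(ctrl.sense()['force'])
E
```

```text
time_s: 10.55
eef_pos: [542.2, -49.8, 107.8]
ee_rot: [0.001, 0.788, 0.616, 0.0]
force: [-6.7, -1.2, 16.9]
grip_width: -0.003
grip_force: 8.9
[-6.72380805 -1.60691866 17.96105503]
```

View pics/w4.png

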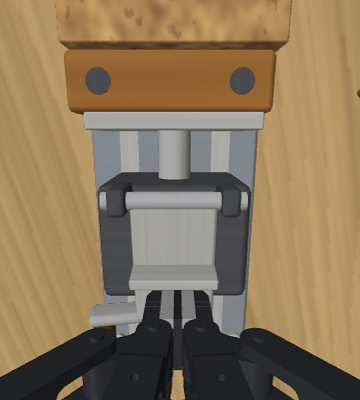

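The plate, at row 120, is against the blank. The blank's rear edge at row 52 is a few mm short of the cork.

```bash
for k in 1 2; do :; done; python3 -m pendant '0.0008 0 0 0;0.0008 0 0 0;0.0008 0 0 0'; python3 -m pendant '0.0007 0 0 0;0.0007 0 0 0'; python3 -m pendant '0.0007 0 0 0;0.0007 0 0 0'
```

```text
time_s: 10.98
eef_pos: [542.7, -47.7, 107.8]
ee_rot: [0.001, 0.788, 0.615, 0.0]
force: [-6.5, -2.3, 16.8]
grip_width: 0.001
grip_force: 9.2
time_s: 11.22
eef_pos: [543.0, -46.3, 107.8]
ee_rot: [0.001, 0.788, 0.616, 0.0]
force: [-7.0, -2.7, 17.8]
grip_width: 0.005
grip_force: 9.2
time_s: 11.48
eef_pos: [543.4, -45.0, 107.8]
ee_rot: [0.001, 0.788, 0.615, 0.0]
force: [-6.4, -2.7, 16.3]
grip_width: -0.001
grip_force: 9.2
```

```bash
python3 -m pendant '0.0006 0 0 0;0.0006 0 0 0'; python3 -m pendant '0.0006 0 0 0;0.0006 0 0 0'
```

```text
time_s: 11.72
eef_pos: [543.7, -43.8, 107.8]
ee_rot: [0.001, 0.788, 0.615, 0.0]
force: [-7.1, -2.9, 15.8]
grip_width: -0.002
grip_force: 9.1
time_s: 11.98
eef_pos: [543.9, -43.0, 107.8]
ee_rot: [0.001, 0.788, 0.616, -0.0]
force: [-8.7, -5.3, 16.9]
grip_width: 0.001
grip_force: 9.9
```

```bash
python3 -m pendant '0 0 0 0'; python3 -m pendant '0.0004 0 0 0;0 0 0 0'
```

```text
time_s: 12.1
eef_pos: [543.9, -43.0, 107.8]
ee_rot: [0.001, 0.788, 0.616, -0.0]
force: [-7.2, -4.9, 17.8]
grip_width: 0.002
grip_force: 9.6
time_s: 12.35
eef_pos: [543.9, -42.9, 107.8]
ee_rot: [0.002, 0.788, 0.616, -0.0]
force: [-8.0, -6.4, 17.1]
grip_width: 0.002
grip_force: 10.0
```

```bash
python3 -m pendant '0.0004 0 0 0;0 0 0 0';python3 -m pendant '0.0002 0 0 0;0 0 0 0'
```

```text
time_s: 12.6
eef_pos: [544.0, -42.7, 107.8]
ee_rot: [0.002, 0.788, 0.616, -0.001]
force: [-10.1, -7.8, 17.1]
grip_width: 0.002
grip_force: 10.4
time_s: 12.85
eef_pos: [544.0, -42.7, 107.8]
ee_rot: [0.002, 0.788, 0.616, -0.001]
force: [-8.3, -7.5, 16.9]
grip_width: 0.003
grip_force: 10.6
```

The jaw has seated: the push rose by about 5 N while the tip stood still. I'll let the lever up and go to look at the crank.

```bash
python3 -m pendant '0 0 -0.004 0;0 0 -0.004 0;0 0 -0.008 0;-0.002 0 -0.02 0;-0.03 -0.007 -0.035 0;-0.03 -0.007 -0.03 0;-0.03 -0.008 -0.015 0;-0.025 -0.008 0 0;0 0 0 0;0 0 0 0' 0.5
python3 - <<'E'
from h import *
v=cap('wrist','pics/w5.png');s=ctrl.sense();print(s['eef_pos'],s['ee_rot'],s['force'],s['joints'])
print([(round(d['p'],2),np.round(d['at'],1).tolist()) for d in models.boxes_of('wrist','crank_pin')])
E
```

```text
time_s: 14.1
eef_pos: [486.5, -146.6, 221.6]
ee_rot: [-0.0, 0.788, 0.615, 0.0]
force: [0.5, 0.1, 0.4]
grip_width: 0.502
grip_force: 0.0
[ 486.59380464 -146.40186453  221.60915194] [-3.18792003e-04  7.87976260e-01  6.15705540e-01 -1.58890831e-06] [-0.65293368 -0.11059571 -0.12713228] [-5.23297723e-01  2.83849606e-01  1.56262855e+00  2.45263611e-04
  1.29570679e+00 -2.79130239e-01]
[(0.68, [493.2, -71.2, 72.7])]
```

View pics/w5.png

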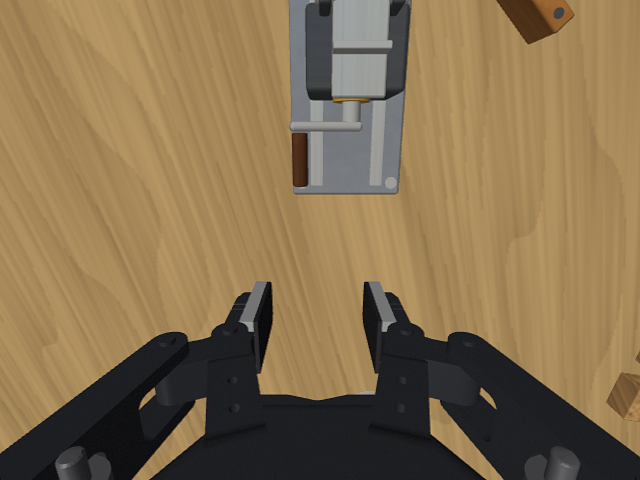

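```bash
python3 - <<'E'
from h import *
v=cap('wrist')
u=np.array([.2385,.971,0]);n=np.array([-.971,.2385,0])
ax=back(v,(351.5,113),60);ax2=back(v,(362,60),113)
print(ax,ax@n,ax2@n)
for t in np.arange(0,.7,.1):
    p=back(v,(300,160),60+45*np.sin(t)); print(round(t,1),np.round(p,1),round(p@n-ax@n,1),round(45*np.cos(t),1))
s=ctrl.sense();e=s['eef_pos']
print('x,y shift for z=66', (back(v,(300,160),66)-e)@u,-(back(v,(300,160),66)-e)@n)
E
```

```text
[538.01054332 -63.55771942  60.        ] -537.5667536467854 -538.6552444048592
0.0 [484.5 -91.2  60. ] 45.4 45.0
0.1 [484.8 -90.9  64.5] 45.1 44.8
0.2 [485.1 -90.7  68.9] 44.9 44.1
0.3 [485.4 -90.4  73.3] 44.7 43.0
0.4 [485.6 -90.2  77.5] 44.5 41.4
0.5 [485.9 -90.   81.6] 44.3 39.5
0.6 [486.2 -89.8  85.4] 44.1 37.1
x,y shift for z=66 53.52592821928147 -14.942151152449604
```

```bash
python3 -m pendant '0.025 -0.0075 0.03 0;0.025 -0.0075 0.03 0;0 0 0.04 0;0 0 0.04 0;0 0 0.025 0;0 0 0.0105 0;0 0 0 0;0 0 0 0;0 0 0 0' - 20;  python3 -m pendant '0 0 0 0;0 0 0 0;0 0 0 0;0 0 0 0;0 0 0 0;0 0 0 0' 0 25
```

```text
time_s: 15.38
eef_pos: [484.4, -95.2, 47.1]
ee_rot: [0.001, 0.788, 0.615, 0.0]
force: [-0.6, -0.4, 1.1]
grip_width: 0.496
grip_force: 0.0
time_s: 16.12
eef_pos: [483.6, -95.0, 46.3]
ee_rot: [-0.0, 0.788, 0.615, -0.0]
force: [-5.6, -0.5, 3.8]
grip_width: 0.146
grip_force: 24.4
```

```bash
python3 - <<'E'
from h import *
cap('scene');v=cap('side');i=v['color'][215:335,240:360,::-1]
cv2.imwrite('pics/s6.png',cv2.resize(i,None,fx=4,fy=4,interpolation=cv2.INTER_CUBIC))
s=ctrl.sense();print(s['eef_pos'],s['force'],s['grip_width'],s['grip_force'],ctrl.grasp_offset)
E
```

```text
[483.59473869 -94.96650265  46.31149421] [-5.09315731 -0.5686758   4.60179156] 0.15227455717615201 24.419648945331573 18.700000000000003
```

View pics/s6.png

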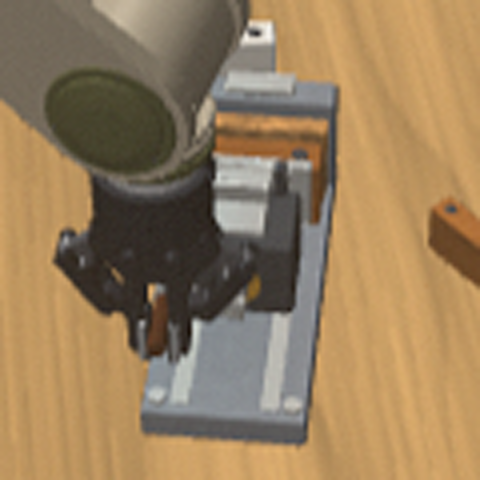

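The gripper holds the wooden pin, at about (155,320) in the crop. I'll turn the crank along its arc.

```bash
python3 -m pendant '0 0.0003 -0.0022 0;0 0.0004 -0.0022 0;0 0.0006 -0.0022 0;0 0.0006 -0.0022 0;0 0.0008 -0.0021 0;0 0.0008 -0.0021 0;0 0.001 -0.002 0;0 0.001 -0.002 0;0 0 0 0;0 0 0 0'
```

```text
time_s: 17.48
eef_pos: [489.7, -96.5, 63.6]
ee_rot: [0.001, 0.788, 0.615, 0.0]
force: [-0.6, -2.3, -4.5]
grip_width: 0.152
grip_force: 24.6
```

```bash
python3 -m pendant '0 0.0012 -0.0019 0;0 0.0013 -0.0018 0;0 0.0014 -0.0018 0;0 0.0015 -0.0017 0;0 0.0016 -0.0016 0;0 0.0016 -0.0015 0;0 0.0017 -0.0014 0;0 0.0018 -0.0014 0;0 0 0 0;0 0 0 0'
```

```text
time_s: 18.73
eef_pos: [501.1, -99.3, 76.4]
ee_rot: [0.0, 0.788, 0.615, 0.0]
force: [1.0, -2.1, -11.7]
grip_width: 0.154
grip_force: 24.4
```

```bash
python3 -m pendant '0 0 0 0;0 0 0 0;0 0 0 0;0 0 0 0;0 0 -0.02 0;0 0 -0.04 0;-0.02 0 -0.05 0;-0.04 0 -0.03 0;0 0 0 0;0 0 0 0' 0.5
python3 - <<'E'
from h import *
v=cap('wrist','pics/w7.png');s=ctrl.sense();print(s['eef_pos'],s['force'])
E
```

```text
time_s: 19.98
eef_pos: [486.2, -156.9, 215.7]
ee_rot: [-0.001, 0.788, 0.615, -0.0]
force: [0.0, -0.3, -0.3]
grip_width: 0.502
grip_force: 0.0
[ 486.20544103 -156.65445778  215.40636579] [0.45909924 0.27043183 0.00305049]
```

View pics/w7.png

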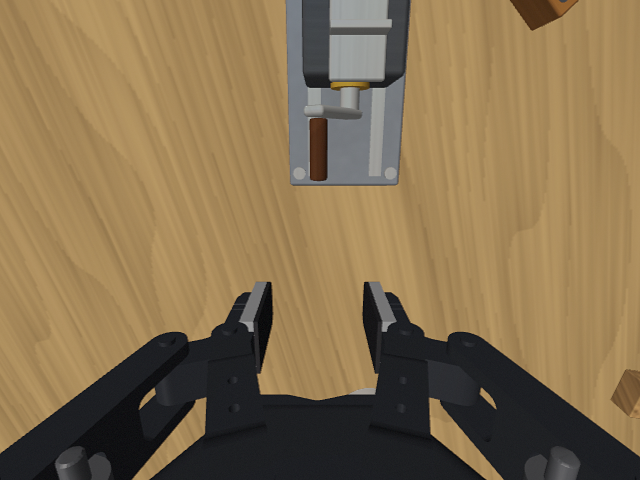

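The crank pin, at (318,150), now stands about 26 mm across from the screw axis. That makes the crank angle about 0.95 rad, which is 0.8 rad of tightening. The gripper is clear, so I'm handing the job in.

```bash
python3 -c "
from rig import ctrl
print(ctrl.finish_job())"
```

```text
the job is handed in; nothing more can be done
None
```

I clamped the oak blank and handed the job in, at an estimated 35 N: the crank was turned 0.8 rad after the cork jaw seated at about 6 N. The clamping force was not measured directly, and no verdict came back. The lever was let up, and the mug and soju glasses were not touched.

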